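# Start a bench shaker at its rocker bank with a clean stylus

## Task

Take the orange-handled stylus out of its white stand and, with its tip, press down the raised half of the yellow rocker on the shaker so that it flips fully over; keep the gripper itself off that switch and leave the other rockers as they are. Then stand the used stylus, tip down, in the blue beaker and let go of it.

Things in the scene. Friction and masses are not known exactly. Their poses are not given: they have to be found in the camera images.
- stylus: Round stylus, 150 mm long, 60 g. Origin at the end of its tip, z runs up to the handle. Steel shaft 12 mm thick with rounded tip from 0 to 85 mm, orange round handle 18 mm thick from 85 to 150 mm; grip it from above at any yaw. It starts upright, 45 mm deep in a loose hole of a fixed white block (60 x 60 mm, 55 mm high), tip 10 mm above the table; pull it straight up.
- beaker: Blue plastic open round beaker, outer diameter 72 mm, 90 mm high, wall 4 mm, floor 5 mm thick, 350 g, loose on the table. Origin at the centre of its underside, z up. The stylus may lean against its rim.
- yellow_switch: Switch with the yellow rocker, one of four in a row 45 mm apart (order varies) on the 60 mm high deck of a fixed cream shaker. Black frame 50 (x) x 34 mm (y). Origin at the centre of its underside, on the deck; x points level, square to the row, towards the shaker's round black plate (centre 107 mm beyond the row, 16 mm above the deck); y along the row; z up.
- yellow_rocker (a joint): 0 = as at the start, 0.44 rad = flipped. Two flat halves, each 20 mm (x) by 25 mm (y), pivot 10 mm above the switch's origin. At 0 the -x half is level, the +x half slopes up to 22 mm above the origin. Press the +x half about 13 mm from the pivot with about 3 N: at 0.44 it lies level on a firm stop, top 13 mm above the origin, -x half raised. It stays where left.
- white_rocker (a joint): The white rocker, same make and size as the yellow one. 0 to 0.44 rad as for the yellow rocker; it starts near 0. Leave as it is.
- green_rocker (a joint): The green rocker, same make and size as the yellow one. 0 to 0.44 rad as for the yellow rocker; it starts near 0. Leave as it is.
- blue_rocker (a joint): The blue rocker, same make and size as the yellow one. 0 to 0.44 rad as for the yellow rocker; it starts near 0.44, already flipped. Leave as it is.
There are look-alikes about, which are no part of the job. Several things look just like the beaker: the one meant starts farthest to the robot's right.

How it is judged:
By the outcome, as a careful person would: the job done as asked, in the order asked, and still so for the second after the job is handed in, with the robot touching nothing.
It also fails if it takes over 45 s, if anything falls off the work surface, if the arm or the gripper's body presses on something with over 40 N, if the wrist force passes 120 N, or if a joint passes its speed limit or range.

## Robot

A 6-joint arm with a two-finger parallel gripper is mounted at the origin on the work surface. World frame = base frame: x ahead of the robot, y to its left, z up, the work surface at z = 0. Lengths are in m, angles in rad, forces in N, time in s.
With the tool pointing down it reaches from about 0.375 to 0.9 m from the base axis. Payload 3.1 kg.
Tool frame: the origin (TCP) lies on the centre line of the jaws, within the pads' length; the fingertips stand 22 mm ahead of it and the grasp point (between the pads) lies 3 mm ahead of it; z points along the fingers, x is the direction in which the jaws open and shut, and the axes are right-handed (so a half turn about z gives the same grasp; the last joint's range is limited). The gripper opens to 87 mm and grips with 3 to 60 N. Pads are 19 mm wide; open, the fingers measure 117 mm over their backs; the gripper's body (75 mm by 190 mm) begins 51 mm behind the grasp point.
Start: joints at [1.131, 0.527, 1.433, -0, 1.181, -0.178], TCP at [0.162, 0.604, 0.245] pointing down, gripper open.
Joint ranges: [-3.08, 3.08], [-0.75, 2.2], [0.22, 2.44], [-1.43, 4.57], [0, 2.65], [-2.85, 2.85]. Speed limits (rad/s): [2.79, 2.79, 3.14, 3.14, 3.14, 3.14].

## Interface

Orientations are given as a unit quaternion [x, y, z, w].
In Python, from rig import robot, camera, order gives the robot as it stands.
- The arm moves only by the shell command python3 -m pendant 'ROWS' [OPENING] [FORCE]. ROWS is JSON, a list of rows, each a list of 2 entries, a list of its own where there are three numbers: the shift along the tool's x, y, z in mm, then the turn about the tool's z in degrees. A call has 1 to 8 rows; each row shifts and turns the commanded pose from where the row before left it, along the tool's axes as they then stand; what a row does not reach is not made up. A row lasts 1/8 s, in which the tool goes at most 62.5 mm and 10.7 degrees, less where a joint would pass 70% of its speed; a pose out of reach is approached as far as the arm can. A call with a gripper value outside its range is refused whole. OPENING is the finger opening in mm, from 0 to 87, set as the call begins (- or left out, the last holds). The fingers move at their own pace and stop on an object; FORCE is the grip in N (left out, the last holds). Time passes only in rows, so rows that do not move let the fingers close. It gives the time, the measured TCP pose, the force and the opening at its end, in the units of the state.
- robot.get_obs(): the state, without advancing time (a new reading comes with each control period).
- camera(name): name is "side" or "top" or "wrist"; returns a dict with "pixels" (420x560x3 uint8, blue, green, red), "mtx" (3x3 intrinsics, pixels), "R" (3x3) and "t" (3): a world point X has camera coordinates R X + t. Camera axes: x right, y down, z forward; pixel columns grow to the right and rows downward; lengths in m; the calibration is good to about 2 mm. A picture is of the moment at which its call begins. There is no depth.
- order.hand_in(): hands the job in, once; it reports no verdict.
The state is a dict: "time": time; "q": joint angles; "joint_velocities": joint speeds; "joint_torque": joint torques, N m; "position": TCP position; "tool_rot": TCP orientation; "ft_force": force on the tool from outside, world axes, zero at the start; "moment": the same for the moment, N m; "grip_width": finger opening in m.
Only numpy, scipy, OpenCV 4.12 (cv2) and the standard library are available. Lean on these libraries where they do the work, as an engineer would, in place of code of your own. Each camera call takes 0.05 s, during which the arm holds its last target. There are 200 camera calls.

## Working session

There is one attempt and no reset: what is moved stays moved. The work goes in short steps, Python scripts to look and compute and a shell command to move; the robot and the scene stay as the last step left them, time stands still between calls to the robot, and variables do not carry over. Pictures are saved under pics/ and viewed, about 8 in all and at most 12, crops included, and the job is handed in when it is done.

```bash
mkdir -p pics; ls
python3 - <<'E'
from rig import robot,camera
import cv2
for n in ("top","side"):
    c=camera(n); cv2.imwrite(f"pics/{n}0.png",c["pixels"]); print(n,c["mtx"].tolist(),c["R"].round(4).tolist(),c["t"].round(4).tolist())
o=robot.get_obs(); print(o["time"],o["position"],o["tool_rot"])
E
```

```text
pics
top [[392.4903767304862, 0.0, 279.4010917515665], [0.0, 392.4903767304862, 209.48771366721567], [0.0, 0.0, 1.0]] [[0.0066, -0.9995, -0.0318], [-0.9918, -0.0025, -0.1277], [0.1276, 0.0324, -0.9913]] [0.0089, 0.6628, 0.8579]
side [[525.3498658087991, 0.0, 279.07944825295385], [0.0, 525.3498658087991, 210.98885708310482], [0.0, 0.0, 1.0]] [[-0.9208, -0.3894, -0.023], [-0.2341, 0.5986, -0.766], [0.312, -0.7, -0.6424]] [0.5964, 0.2017, 0.8507]
0.1 [0.16147659 0.60312573 0.24364564] [ 7.93349011e-01  6.08766239e-01 -8.83711140e-04  4.82357836e-04]
```

View pics/top0.png

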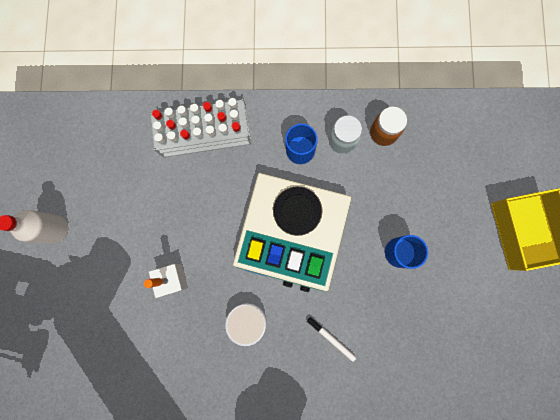

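View pics/side0.png

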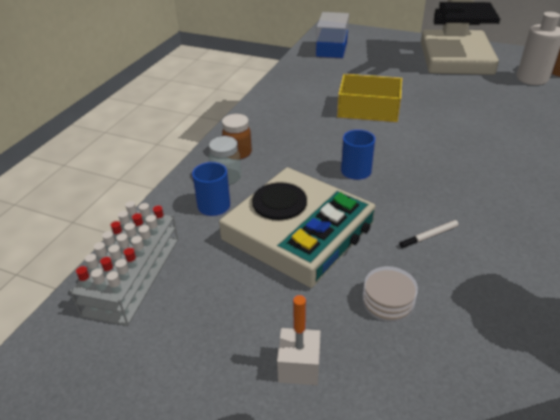

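The top view shows the stylus handle at about (153,283), the white stand at (166,281), the yellow rocker at (256,250), the black plate at (297,211) and the right-hand beaker at (407,252). The other beaker, at (301,145), is the look-alike. The side view agrees: handle (300,314), yellow (305,240), right beaker (358,155).

```bash
cat > h.py <<'E'
import cv2, numpy as np
def ray(c,uv):
    d=c["R"].T@np.linalg.inv(c["mtx"])@np.array([uv[0],uv[1],1.]); return -c["R"].T@c["t"],d
def onz(c,uv,z):
    o,d=ray(c,uv); return o+d*(z-o[2])/d[2]
def proj(c,X):
    p=c["mtx"]@(c["R"]@np.asarray(X,float)+c["t"]); return p[:2]/p[2]
def tri(c1,a,c2,b):
    o1,d1=ray(c1,a);o2,d2=ray(c2,b)
    s=np.linalg.lstsq(np.c_[d1,-d2],o2-o1,rcond=None)[0]
    p,q=o1+s[0]*d1,o2+s[1]*d2; return (p+q)/2,np.linalg.norm(p-q)
def blobs(c,lo,hi,roi=None,amin=15):
    m=cv2.inRange(cv2.cvtColor(c["pixels"],cv2.COLOR_BGR2HSV),np.array(lo),np.array(hi))
    if roi: k=np.zeros_like(m);x0,y0,x1,y1=roi;k[y0:y1,x0:x1]=255;m&=k
    n,l,s,ce=cv2.connectedComponentsWithStats(m)
    return m,[(ce[i].round(1),s[i]) for i in range(1,n) if s[i][4]>=amin]
E
python3 - <<'E'
from h import *
from rig import camera
T=camera("top");S=camera("side")
for nm,c,r in(("top",T,{"or":(135,270,172,300),"ye":(240,235,270,265),"bl":(380,230,435,275),"pl":(270,185,325,240),"gr":(303,250,328,280),"wh":(286,247,305,273),"blu":(266,242,287,268)}),("side",S,{"or":(285,290,315,340),"ye":(285,225,325,255),"bl":(335,125,380,182),"pl":(245,180,315,222),"gr":(325,190,360,212)})):
  H={"or":((3,150,90),(16,255,255)),"ye":((20,120,100),(35,255,255)),"bl":((100,120,30),(130,255,255)),"pl":((0,0,0),(180,255,50)),"gr":((50,150,60),(75,255,255)),"wh":((0,0,150),(180,60,255)),"blu":((105,150,80),(130,255,255))}
  for k in r:
    m,b=blobs(c,*H[k],roi=r[k]); 
    for ce,s in b: print(nm,k,ce,s)
    if k=="or":
      ys,xs=np.nonzero(m); e=cv2.minAreaRect(np.c_[xs,ys].astype(np.float32)); print(e, cv2.boxPoints(e).tolist())
print("plate top",onz(T,(297.5,211),.076))
E
```

```text
top or [152.4 282.5] [144 279  19   9 131]
((153.0, 283.0), (8.0, 18.0), 90.0) [[144.0, 279.0], [162.0, 279.0], [162.0, 287.0], [144.0, 287.0]]
top ye [254.7 249.6] [247 240  16  20 221]
top bl [406.4 251.6] [ 385  235   43   34 1180]
top pl [297.  210.4] [ 273  187   48   48 1791]
top gr [314.6 265.6] [307 256  16  20 220]
top wh [294.7 260.4] [287 251  16  20 203]
top blu [274.7 254.4] [267 244  16  21 224]
side or [299.2 312.9] [294 296  12  37 370]
((299.5, 314.0), (36.0, 11.0), 90.0) [[294.0, 296.0], [305.0, 296.0], [305.0, 332.0], [294.0, 332.0]]
side ye [304.  238.6] [292 229  25  20 280]
side bl [357.3 153.8] [ 341  130   34   49 1396]
side pl [278.9 201. ] [ 253  184   53   36 1515]
side gr [344.5 200.8] [334 193  22  17 204]
plate top [ 0.65515363 -0.02910877  0.076     ]
```

Run:
```python
from h import *
from rig import camera,robot
from scipy.spatial.transform import Rotation as Ro
T=camera("top");S=camera("side")
print("stylus tri",tri(T,(152.7,282.8),S,(299.3,313.5)),onz(T,(148.3,283),.16))
print("yellow tri",tri(T,(254.7,249.6),S,(304,238.6)),onz(T,(254.7,249.6),.074))
sw=[onz(T,p,.074) for p in((254.7,249.6),(274.7,254.4),(294.7,260.4),(314.6,265.6))]
print(np.round(sw,4)); r=sw[3]-sw[0]; print("len",np.linalg.norm(r)/3)
y=-r/np.linalg.norm(r); x=np.array([y[1],-y[0],0]); pl=onz(T,(297,210.4),.076)
print("x",x,"yaw",np.degrees(np.arctan2(x[1],x[0])),"plate",pl, tri(T,(297,210.4),S,(278.9,201)))
rowc=np.mean(sw,0); print("plate rel",(pl-rowc)@x,(pl-rowc)@y)
c=pl-107e-3*x; print("yellow origin from plate",c+67.5e-3*y)
m,b=blobs(T,(100,120,30),(130,255,255),(380,230,435,275))
ys,xs=np.nonzero(m); P=cv2.convexHull(np.c_[xs,ys]).reshape(-1,2)
W=np.array([onz(T,p,.09) for p in P]); print("rim extents",W.min(0),W.max(0))
m,b=blobs(S,(100,120,30),(130,255,255),(335,125,380,182))
ys,xs=np.nonzero(m);print("side rim l/r/top rows",xs.min(),xs.max(),ys.min())
print("bk tri vol",tri(T,(406.4,251.6),S,(357.3,153.8)))
for X in((.565,-.265),): pass
o=robot.get_obs();print(Ro.from_quat(o["tool_rot"]).as_matrix().round(3))
```

```text
stylus tri (array([0.5003951 , 0.26661701, 0.13130726]), np.float64(0.0009430366334733434)) [0.50119477 0.26506959 0.16      ]
yellow tri (array([0.57016538, 0.06437324, 0.07525363]), np.float64(0.00045129249966737866)) [0.56998255 0.06442282 0.074     ]
[[ 0.57    0.0644  0.074 ]
 [ 0.5598  0.0205  0.074 ]
 [ 0.5471 -0.0231  0.074 ]
 [ 0.5362 -0.0663  0.074 ]]
len 0.044990451234884016
x [ 0.96821124 -0.25013396  0.        ] yaw -14.48543929562255 plate [ 0.65648397 -0.02800635  0.076     ] (array([ 0.65800332, -0.02804809,  0.0659866 ]), np.float64(0.0005297345721651856))
plate rel 0.10664762776125526 -0.0002225008132758855
yellow origin from plate [0.56976941 0.06411224 0.076     ]
rim extents [ 0.5328274  -0.30339399  0.09      ] [ 0.60250938 -0.21455091  0.09      ]
side rim l/r/top rows 341 374 130
bk tri vol (array([ 0.5687653 , -0.27231424,  0.04577825]), np.float64(0.0011129357011959373))
[[ 0.259  0.966 -0.   ]
 [ 0.966 -0.259 -0.001]
 [-0.001 -0.    -1.   ]]
```

```bash
cat >> h.py <<'E'
def go(*targets):
    from rig import robot
    from scipy.spatial.transform import Rotation as Ro
    o=robot.get_obs(); R=Ro.from_quat(o["tool_rot"]).as_matrix()
    print("t",o["time"],"p",o["position"].round(4),"f",o["ft_force"].round(1),"w",round(o["grip_width"],4),"z",R[:,2].round(3))
    for t in targets: print("delta tool mm",(R.T@(np.array(t)-o["position"])*1000).round(1))
E
python3 -m pendant '[[[-29,51,0],0],[[-29,51,0],0],[[-30,52,0],0],[[-30,52,0],0],[[-30,52,0],0],[[-30,52,0],0],[[-30,52,0],0],[[-30,52,0],0]]' 60
python3 -m pendant '[[[0,0,0],0],[[0,0,0],0]]'
python3 - <<'E'
from h import *; from rig import camera
go((.5006,.266,.245),(.5006,.266,.133)); c=camera("wrist"); cv2.imwrite("pics/w1.png",c["pixels"])
m,b=blobs(c,(3,150,90),(16,255,255)); print(b, [proj(c,(.5006,.266,z)) for z in (.16,.1275,.095)])
E
```

```text
time: 1.3
position: [0.5013, 0.2652, 0.2447]
tool_rot: [0.793, 0.609, 0.0, -0.0]
ft_force: [1.3, 1.1, -0.1]
grip_width: 0.0601
time: 1.55
position: [0.4994, 0.2666, 0.2443]
tool_rot: [0.794, 0.608, -0.001, -0.001]
ft_force: [0.3, 0.8, 0.8]
grip_width: 0.06
t 1.55 p [0.4994 0.2666 0.2443] f [0.3 0.8 0.8] w 0.06 z [-0.001  0.    -1.   ]
delta tool mm [-0.3  1.3 -0.7]
delta tool mm [ -0.2   1.4 111.3]
[(array([284., 226.]), array([271, 203,  27,  45, 986], dtype=int32))] [array([283.5315064 , 233.97119352]), array([283.55496525, 220.71447063]), array([283.57344846, 210.26950317])]
```

View pics/w1.png

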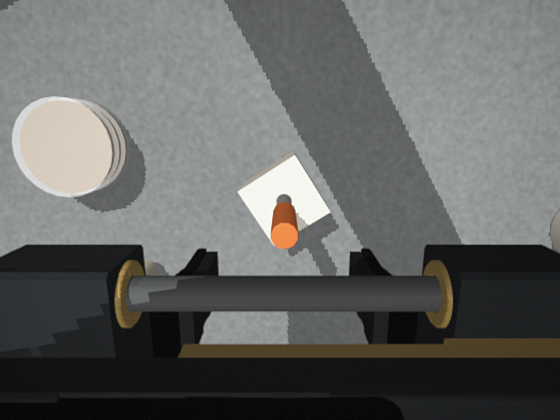

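The wrist view puts the handle's top at about (284,235), and my estimate projects to (283.5,234). They agree, so I'll descend, grip and lift straight up.

```bash
python3 -m pendant '[[[0,1,15],0],[[0,0,25],0],[[0,0,25],0],[[0,0,25],0],[[0,0,15],0],[[0,0,6],0],[[0,0,0],0],[[0,0,0],0]]' 60 && python3 -m pendant '[[[0,0,0],0],[[0,0,0],0],[[0,0,0],0],[[0,0,0],0],[[0,0,0],0],[[0,0,0],0]]' 8 35 && python3 -m pendant '[[[0,0,-5],0],[[0,0,-10],0],[[0,0,-15],0],[[0,0,-20],0],[[0,0,-25],0],[[0,0,-25],0],[[0,0,0],0],[[0,0,0],0]]'
python3 - <<'E'
from h import *
go((.582,.061,.24))
E
```

```text
time: 2.6
position: [0.5016, 0.2667, 0.1343]
tool_rot: [0.793, 0.609, 0.001, 0.0]
ft_force: [1.4, 0.4, 0.3]
grip_width: 0.0597
time: 3.35
position: [0.5009, 0.2663, 0.1335]
tool_rot: [0.793, 0.609, -0.0, 0.0]
ft_force: [-0.1, -0.4, 0.2]
grip_width: 0.0172
time: 4.35
position: [0.5005, 0.2662, 0.2333]
tool_rot: [0.793, 0.609, -0.0, -0.0]
ft_force: [0.8, -0.2, -0.3]
grip_width: 0.0173
t 4.35 p [0.5005 0.2662 0.2333] f [ 0.8 -0.2 -0.3] w 0.0173 z [-0.001 -0.    -1.   ]
delta tool mm [-177.1  131.9   -6.7]
```

```bash
python3 -m pendant '[[[-15,10,0],0],[[-30,22,0],0],[[-34,26,0],0],[[-34,26,0],0],[[-34,26,0],0],[[-20,16,0],0],[[-10,6,0],0],[[0,0,0],0]]' && python3 -m pendant '[[[0,0,0],0],[[0,0,0],0]]'
python3 - <<'E'
from h import *; from rig import camera,robot
go((.582,.061,.233))
ims=[]
for n in("side","top","wrist"):
    c=camera(n); p=robot.get_obs()["position"]; tip=p-[0,0,.1235]
    print(n,"tip",proj(c,tip),"handle mid",proj(c,p-[0,0,.006]),"target",proj(c,(.582,.061,.077)))
    m,b=blobs(c,(3,150,90),(16,255,255),None,40); print(b)
    if n!="top":
        u,v=proj(c,(.582,.061,.1)).astype(int); u=max(100,min(460,u));v=max(100,min(320,v))
        ims.append(cv2.resize(c["pixels"][v-100:v+100,u-100:u+100],(400,400)))
cv2.imwrite("pics/p1.png",np.hstack(ims))
E
```

```text
time: 5.35
position: [0.5823, 0.0604, 0.2328]
tool_rot: [0.794, 0.608, -0.001, -0.001]
ft_force: [-0.5, 0.1, -0.5]
grip_width: 0.0171
time: 5.6
position: [0.5822, 0.0623, 0.2336]
tool_rot: [0.793, 0.609, -0.0, -0.0]
ft_force: [0.2, -0.2, -0.2]
grip_width: 0.0177
t 5.6 p [0.5822 0.0623 0.2336] f [ 0.2 -0.2 -0.2] w 0.0177 z [-0.  0. -1.]
delta tool mm [-1.3  0.2  0.6]
side tip [298.21632645 221.48478434] handle mid [298.24918015 166.30723916] target [298.6175182  235.04212557]
[(array([234.3, 135.4]), array([224, 132,  16,   9,  42], dtype=int32)), (array([300.8, 170.8]), array([295, 156,   9,  29, 108], dtype=int32))]
top tip [254.24467635 243.23088805] handle mid [248.04047823 240.46485637] target [256.21335356 244.04773931]
[(array([385.2, 135.6]), array([375, 118,  28,  27, 233], dtype=int32))]
wrist tip [283.73570965 216.56254537] handle mid [283.80454317 285.01323936] target [282.36424491 206.31936367]
[(array([283.3, 261.7]), array([264, 245,  39,  31, 942], dtype=int32)), (array([283.2, 327.2]), array([ 258,  312,   51,   33, 1553], dtype=int32))]
```

View pics/p1.png

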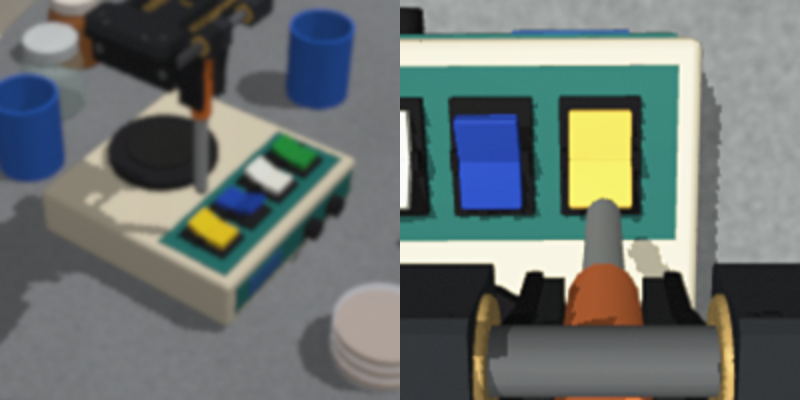

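The tip appears at about (299,220) in the side view and was predicted at (298,221), so the stylus hangs straight, above the far half of the yellow rocker. Now I'll press in small steps.

```bash
python3 -m pendant '[[[-1,0,12],0],[[0,0,8],0],[[0,0,5],0],[[0,0,4],0],[[0,0,3],0],[[0,0,2],0],[[0,0,2],0],[[0,0,0],0]]'; python3 -m pendant '[[[0,0,1],0],[[0,0,0.5],0],[[0,0,0],0]]'
```

```text
time: 6.75
position: [0.5833, 0.0601, 0.198]
tool_rot: [0.793, 0.609, 0.001, 0.001]
ft_force: [0.8, 0.1, 3.7]
grip_width: 0.0175
time: 7.12
position: [0.583, 0.0602, 0.1963]
tool_rot: [0.793, 0.609, 0.001, 0.0]
ft_force: [1.6, -0.5, 3.7]
grip_width: 0.0171
```

```bash
python3 -m pendant '[[[0,0,1],0],[[0,0,0],0]]';python3 -m pendant '[[[0,0,1],0],[[0,0,0],0]]'
```

```text
time: 7.38
position: [0.5831, 0.0603, 0.1961]
tool_rot: [0.793, 0.609, 0.001, 0.001]
ft_force: [1.8, -1.5, 7.7]
grip_width: 0.0171
time: 7.62
position: [0.5833, 0.0602, 0.1959]
tool_rot: [0.793, 0.609, 0.001, 0.001]
ft_force: [0.2, 0.2, 10.3]
grip_width: 0.0176
```

The force has risen to 10 N with the tip at z ≈ 0.0725, which is the firm stop. I'll lift off and check.

```bash
python3 -m pendant '[[[0,0,1],0],[[0,0,0],0],[[0,0,-5],0],[[0,0,-15],0],[[0,0,-20],0],[[0,0,-20],0],[[0,0,0],0],[[0,0,0],0]]'
python3 - <<'E'
from h import *; from rig import camera,robot
go((.568,-.25,.255))
ims=[]
for n in("side","wrist"):
    c=camera(n); p=robot.get_obs()["position"]; tip=p-[0,0,.1235]
    print(n,"tip",proj(c,tip))
    u,v=proj(c,(.57,.064,.1)).astype(int); u=max(100,min(460,u));v=max(100,min(320,v)); print(u-100,v-100)
    ims.append(cv2.resize(c["pixels"][v-100:v+100,u-100:u+100],(400,400)))
cv2.imwrite("pics/p2.png",np.hstack(ims))
E
```

```text
time: 8.62
position: [0.5815, 0.0604, 0.2522]
tool_rot: [0.793, 0.609, -0.001, -0.001]
ft_force: [-0.4, 0.4, 0.2]
grip_width: 0.0174
t 8.625 p [0.5815 0.0604 0.2522] f [-0.4  0.4  0.2] w 0.0174 z [-0.002  0.    -1.   ]
delta tool mm [-303.4   67.3   -2.9]
side tip [299.06688389 212.97466296]
204 128
wrist tip [283.97499616 216.93070749]
184 93
```

View pics/p2.png

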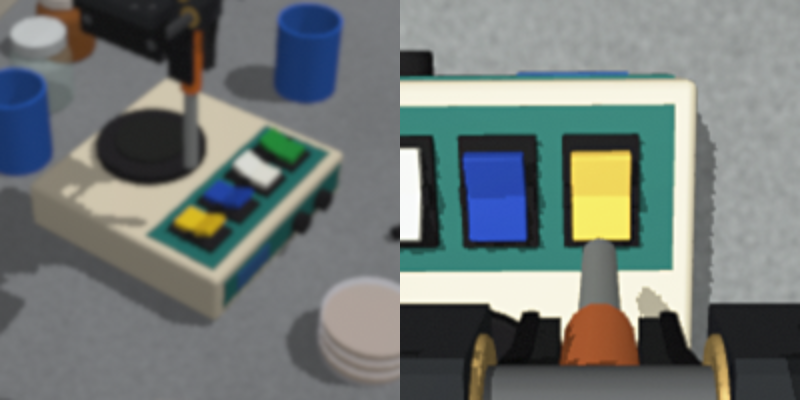

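The yellow rocker now has the same shape as the flipped blue one, with its near half raised. White and green look unchanged, and the tip at (299,211) is still straight. Next is the beaker.

```bash
python3 -m pendant '[[[-20,4,0],0],[[-40,9,0],0],[[-50,11,0],0],[[-55,12,0],0],[[-55,12,0],0],[[-50,11,0],0],[[-30,7,0],0],[[-12,3,0],0]]' && python3 -m pendant '[[[0,0,0],0],[[0,0,0],0]]'
python3 - <<'E'
from h import *; from rig import camera,robot
go((.568,-.265,.252))
ims=[]
for n in("side","wrist"):
    c=camera(n); p=robot.get_obs()["position"]; tip=p-[0,0,.1235]
    u,v=proj(c,(.568,-.268,.1)).astype(int); u=max(100,min(460,u));v=max(100,min(320,v))
    print(n,"crop0",u-100,v-100,"tip",proj(c,tip),"rim centre",proj(c,(.568,-.268,.09)),"rim pts",[proj(c,(.568+a,-.268+b,.09)).round() for a,b in((.036,0),(-.036,0),(0,.036),(0,-.036))])
    ims.append(cv2.resize(c["pixels"][v-100:v+100,u-100:u+100],(400,400)))
cv2.imwrite("pics/b1.png",np.hstack(ims))
E
```

```text
time: 9.72
position: [0.5673, -0.2619, 0.2524]
tool_rot: [0.794, 0.607, -0.0, -0.0]
ft_force: [0.2, 0.0, -0.4]
grip_width: 0.0173
time: 9.98
position: [0.5681, -0.2576, 0.2528]
tool_rot: [0.793, 0.609, 0.0, -0.001]
ft_force: [0.5, 0.1, 0.4]
grip_width: 0.017
t 9.975 p [ 0.5681 -0.2576  0.2528] f [0.5 0.1 0.4] w 0.017 z [-0.001  0.001 -1.   ]
delta tool mm [-7.2  1.8  0.8]
side crop0 259 34 tip [358.65760451 124.81778496] rim centre [358.79156051 138.11806232] rim pts [array([343., 135.]), array([375., 141.]), array([354., 146.]), array([363., 130.])]
wrist crop0 170 110 tip [283.83844545 216.74464862] rim centre [271.22899693 207.83483044] rim pts [array([283., 248.]), array([259., 166.]), array([314., 197.]), array([229., 219.])]
```

View pics/b1.png

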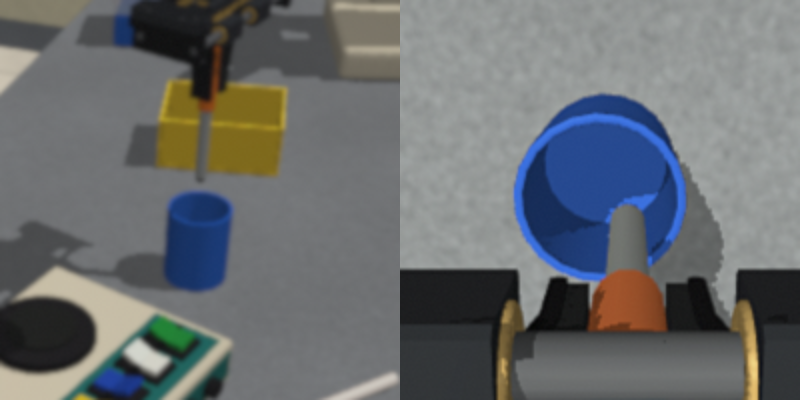

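The wrist view shows the rim's centre at about (270,208), with (271,208) predicted. I'll shift 7 mm sideways and lower the stylus.

```bash
python3 -m pendant '[[[-7,1.5,0],0],[[0,0,10],0],[[0,0,22],0],[[0,0,25],0],[[0,0,25],0],[[0,0,20],0],[[0,0,10],0],[[0,0,4],0]]' && python3 -m pendant '[[[0,0,2],0],[[0,0,1],0],[[0,0,0],0]]'
python3 - <<'E'
from h import *
go((.568,-.265,.1285))
E
```

```text
time: 11.08
position: [0.5678, -0.2659, 0.1363]
tool_rot: [0.793, 0.609, -0.0, -0.0]
ft_force: [0.2, 0.5, -1.0]
grip_width: 0.0173
time: 11.45
position: [0.5682, -0.2662, 0.1346]
tool_rot: [0.793, 0.609, 0.0, 0.0]
ft_force: [-1.2, -0.3, 0.1]
grip_width: 0.0174
t 11.45 p [ 0.5682 -0.2662  0.1346] f [-1.2 -0.3  0.1] w 0.0174 z [ 0.001 -0.001 -1.   ]
delta tool mm [ 1.2 -0.5  6.1]
```

```bash
python3 -m pendant '[[[0,0,2],0],[[0,0,2],0],[[0,0,1],0],[[0,0,0],0]]' && python3 -m pendant '[[[0,0,0],0],[[0,0,0],0],[[0,0,0],0],[[0,0,0],0],[[0,0,0],0],[[0,0,0],0],[[0,0,0],0],[[0,0,0],0]]' 80
python3 - <<'E'
from h import *; from rig import camera
ims=[]
for n in("side","wrist"):
    c=camera(n); u,v=proj(c,(.568,-.268,.1)).astype(int); u=max(100,min(460,u));v=max(100,min(320,v))
    ims.append(cv2.resize(c["pixels"][v-100:v+100,u-100:u+100],(400,400)))
cv2.imwrite("pics/b2.png",np.hstack(ims))
E
```

```text
time: 11.95
position: [0.5679, -0.266, 0.1289]
tool_rot: [0.793, 0.609, -0.0, -0.0]
ft_force: [-0.6, 0.2, -0.6]
grip_width: 0.0173
time: 12.95
position: [0.568, -0.2661, 0.129]
tool_rot: [0.793, 0.609, -0.0, 0.0]
ft_force: [0.2, -0.2, 0.6]
grip_width: 0.079
```

View pics/b2.png

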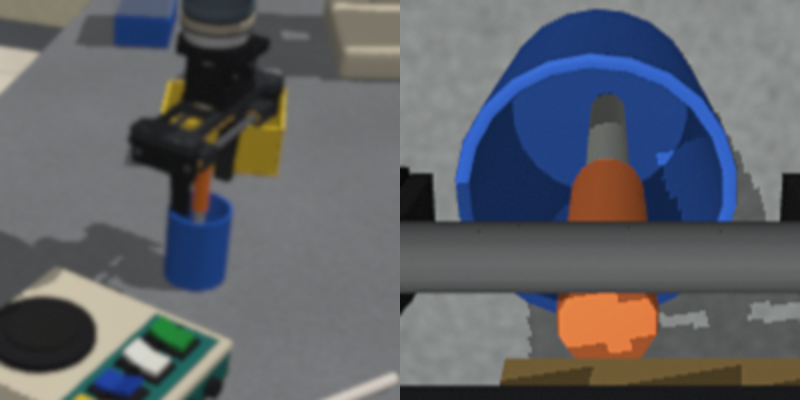

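The fingers are open and clear on both sides. The stylus sits inside the beaker with its tip on the floor, so I'll retreat straight up.

```bash
python3 -m pendant '[[[0,0,-5],0],[[0,0,-15],0],[[0,0,-25],0],[[0,0,-30],0],[[0,0,-30],0],[[0,0,-30],0],[[0,0,-15],0],[[0,0,0],0]]' && python3 -m pendant '[[[0,-30,0],0],[[0,-50,0],0],[[0,-50,0],0],[[0,-30,0],0],[[0,0,0],0],[[0,0,0],0],[[0,0,0],0],[[0,0,0],0]]'
python3 - <<'E'
from h import *; from rig import camera
go()
c=camera("side"); a=cv2.resize(c["pixels"][70:270,240:440],(400,400))
c=camera("top"); b=cv2.resize(c["pixels"][180:300,230:450],(400,218)); b=cv2.copyMakeBorder(b,0,182,0,0,cv2.BORDER_CONSTANT)
cv2.imwrite("pics/e.png",np.hstack([a,b]))
E
```

```text
time: 14.05
position: [0.5684, -0.2664, 0.2807]
tool_rot: [0.793, 0.609, 0.0, 0.001]
ft_force: [0.5, -0.4, -1.0]
grip_width: 0.08
time: 15.05
position: [0.4141, -0.225, 0.2788]
tool_rot: [0.793, 0.609, 0.0, -0.0]
ft_force: [0.3, 0.5, 0.6]
grip_width: 0.0798
t 15.05 p [ 0.4141 -0.225   0.2788] f [0.3 0.5 0.6] w 0.0798 z [-0.  0. -1.]
```

View pics/e.png

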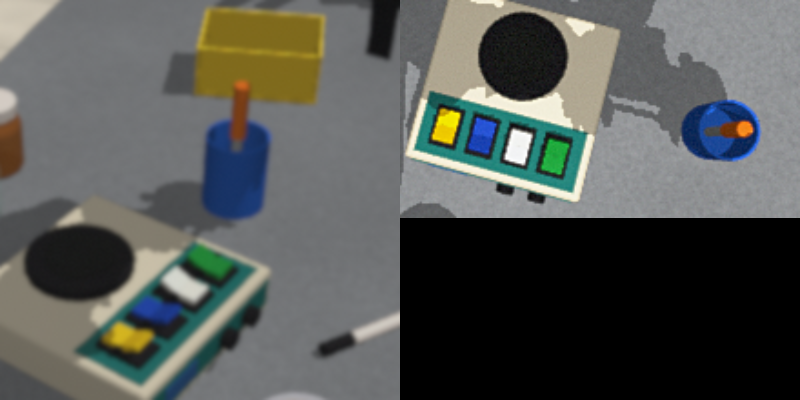

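The stylus stands nearly upright in the right-hand beaker, at (240,110) in the side crop. Yellow is flipped like blue, white and green are unchanged, and the arm is clear. I'll hand in.

```bash
python3 -c "from rig import order; print(order.hand_in())"
```

```text
the job is handed in; nothing more can be done
None
```

The job is done and handed in at about 15 s on the robot's clock, well under the 45 s limit.

- **Switch:** I pulled the stylus from its stand and pressed the raised half of the yellow rocker with its tip. The force rose to about 10 N with the tip near z = 0.072, matching the firm stop at 0.073. The gripper stayed about 0.1 m above the switch.
- **Beaker:** I stood the stylus tip down in the blue beaker farthest to the robot's right, let go of it and moved the arm clear.
- **Last checks:** The final side and top pictures show the yellow rocker flipped like the blue one, and white, green and blue as they were. The stylus is nearly upright inside the upright beaker and nothing touches the robot. No check failed or disagreed. The rocker positions were judged from the pictures and the stop force, since there is no direct reading of them.

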